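# Check a sample jar and hold it against the shaker's sprung jaw

## Robot

A 7-joint arm with a two-finger parallel gripper is mounted at the origin on the work surface. World frame = base frame: x ahead of the robot, y to its left, z up, the work surface at z = 0. Lengths are in m, angles in degrees, forces in N, time in s.
With the tool pointing down it reaches from about 0.35 to 0.775 m from the base axis. Payload 3.1 kg.
Tool frame: the origin (TCP) lies between the finger pads; the fingertips stand 14 mm ahead of it and the grasp point (between the pads) lies 5 mm behind it; z points along the fingers, y is the line along which they close (so a half turn about z gives the same grasp; the last joint's range is limited). The gripper opens to 85 mm and grips with 20 to 120 N. Pads are 22 mm wide; open, the fingers measure 114 mm over their backs; the gripper's body (76 mm by 85 mm) begins 54 mm behind the grasp point. The pads swing forward as they close: fully open they stand 13 mm farther back than shut.
Start: joints at [-76.702, 17.813, 0.802, 86.603, -0.252, 75.585, -1.558], TCP at [0.149, 0.53, 0.245] pointing down, gripper open.
Joint ranges: [-154.91, 154.91], [-16.99, 109.72], [-72.82, 74.43], [7.12, 147.25], [-82.49, 262.49], [11.32, 116.49], [-174.64, 174.64]. Speed limits (degrees/s): [159.86, 159.86, 180, 180, 180, 180, 180].

## Interface

Orientations are given as a 3x3 rotation matrix whose columns are the frame's x, y, z axes.
In Python, from plant import ctrl, optics gives the robot as it stands. The module is installed in compiled form; this text tells all that it offers.
- The arm moves only by the tool servo_tool, never from a script. Its argument "targets" is a list that holds one entry, the list of rows, each a list of 7 numbers: the shift along the tool's x, y, z in mm, then the turn, a rotation vector about the tool's x, y, z in rad, then the closure, from -1 (fully open) to 1 (shut). In form: [[[tx, ty, tz, ax, ay, az, hand], ...]]. A call has 1 to 12 rows; each row shifts and turns the commanded pose from where the row before left it, along the tool's axes as they then stand; what a row does not reach is not made up. A row lasts 1/8 s, in which the tool goes at most 62.5 mm and 10.7 degrees, less where a joint would pass 70% of its speed; a pose out of reach is approached as far as the arm can. A call with a gripper value outside its range is refused whole. The fingers move at their own pace and stop on an object; "force" is the grip in N (left out, the last holds). Time passes only in rows, so rows that do not move let the fingers close. It gives the time, the measured TCP pose, the force, the opening and the grip force at its end, in the units of the state.
- ctrl.sense(): the state, without advancing time (a new reading comes with each control period).
- optics.snapshot(name): name is "side" or "top" or "wrist"; returns a dict with "frame" (384x512x3 uint8, blue, green, red), "vfov" (degrees; the focal length in pixels is half the picture's height over the tangent of half this angle, whatever the lens; pixels are square), "cx", "cy" (the principal point, pixels), "k1" (the pictures are not rectified: a ray, as slopes to the right and down, at radius r is drawn at 1 + k1 r^2 times it, then the intrinsics apply), "camera_from_world" (4x4, takes a point from world to camera coordinates); the wrist camera has in their place "T_tool_cam" (4x4, takes a point from camera to tool coordinates, whose origin is the TCP and whose axes are the flange's). Camera axes: x right, y down, z forward; pixel columns grow to the right and rows downward; lengths in m; the calibration is good to about 2 mm. A picture is of the moment at which its call begins: read the wrist's pose just before it. There is no depth.
- ctrl.job_done(): hands the job in; it is judged then, once.
The state is a dict: "time_s": time; "joint_positions": joint angles; "joint_velocities": joint speeds; "joint_efforts": joint torques, N m; "tcp_pos": TCP position; "orientation": TCP orientation; "ft_force": force on the tool from outside, world axes, zero at the start; "moment": the same for the moment, N m; "width": finger opening in m; "grasp_force": force on a finger pad.
Only numpy, scipy, OpenCV 4.12 (cv2) and the standard library are available. Lean on these libraries where they do the work, as an engineer would, in place of code of your own. Each camera call takes 0.05 s, during which the arm holds its last target. There are 200 camera calls.

## Task

Pick up the tall sample jar (the two others are low), lift it clear of the bench and tip it to about 45 degrees for a good second, so that your colleague can check its underside for cracks, then bring it upright and stand it on the shaker platform in front of the sprung jaw. Push the standing jar squarely against the middle of the jaw so that the jaw is pressed back about 10 mm (about 8 N, never hard against its end stop), and finish like that, still holding the jar with that steady push, so that your colleague can bolt on the clamp bar. Leave everything else where it is.

Things in the scene. Friction and masses are not known exactly. Their poses are not given: they have to be found in the camera images.
- tall_jar_mid (a point): centre (36 mm above the underside, on its axis) of the tall sample jar: upright round closed jar, 52 mm in diameter and 72 mm high, white plastic body, the top 16 mm a grey screw lid of the same diameter, 0.14 to 0.28 kg. Its z axis is the jar's axis, up. It stands loose on the bench among two low jars of the same look, in any of their three places
- shaker: bench shaker, switched off and fixed to the bench: white housing under a level platform 280 mm (its x) by 240 mm (its y) with a black rubber mat on top, the mat's top 70 mm above the bench. Origin on the bench under the platform's centre; x points along the push, towards the sprung jaw; z up. Free mat in front of the jaw: x = -135 to +30 mm (the jaw's face at rest)
- mat_mid (a point): middle of the platform's rubber mat, on its top surface, same axes as the shaker. Fixed on the platform: an upright aluminium bracket behind the jaw, at x = 108 to 118 mm, 66 mm high and 120 mm wide; and two upright studs for the clamp bar, 8 mm thick and 35 mm high, at x = -35 mm, y = +100 and -100 mm
- jaw_face (a point): centre of the pressing face of the sprung jaw, a grey upright plate 70 mm wide (along the shaker's y), 50 mm high and 12 mm thick, carried on two rods with springs; its lower edge is 16 mm and its upper edge 66 mm above the mat, this point 41 mm above the mat. The face looks to the shaker's -x; this point moves with the jaw
- jaw (a joint): how far the jaw is pushed back along the shaker's +x, in m: 0 at rest, end stop at 0.022. Its springs give 0.8 N per mm, from no force at rest (8 N at 0.010), and push it back to 0 when it is let go
- low_jar_a_mid (a point): one of the two low sample jars, same white body and grey screw lid as the tall one but 46 mm high, 52 mm across; point at its centre, 23 mm up. Bystander
- low_jar_b_mid (a point): the other low sample jar, 46 mm high, 52 mm across; point at its centre, 23 mm up. Bystander
- flask_a: clear glass conical flask, base 66 mm across, 98 mm high; origin at the centre of its underside. Bystander
- flask_b: second clear glass conical flask, the same size; origin at the centre of its underside. Bystander
- clamp_bar: aluminium clamp bar lying flat on the bench, 22 x 225 x 8 mm, long along its y; the colleague will screw it to the shaker later. Origin at the centre of its underside. Bystander
- spatula: steel laboratory spatula lying on the bench, 160 mm long. Bystander
- thumb_nut0: knurled steel thumb nut on the bench, 22 mm across, 14 mm high; origin at its underside. Bystander
- thumb_nut1: second thumb nut, the same. Bystander
Not all that is in view belongs to the job. Leave any blue or turquoise look-alike of the part that bears tall_jar_mid alone.

How it is judged:
By the outcome, as a careful person would: the job done as asked, in the order asked, and still so for the second after the job is handed in, while the arm keeps its last pose, push and grip.
It also fails if it takes over 45 s, if anything falls off the work surface, if the arm or the gripper's body presses on something with over 40 N, if the wrist force passes 120 N, or if a joint passes its speed limit or range.

## Working session

There is one attempt and no reset: what is moved stays moved. The work goes in short steps, Python scripts to look and compute and a tool call to move; the robot and the scene stay as the last step left them, time stands still between calls to the robot, and variables do not carry over. Pictures are saved under pics/ and viewed, at most 10 in all, crops included, and the job is handed in when it is done.

Besides the shell and the picture viewer there is one more tool, called as name(argument=value, ...) on one line, values as JSON. servo_tool: Moves the arm, as the interface text tells. Its arguments: {"type":"object","properties":{"targets":{"type":"array"},"force":{"type":"number"}},"required":["targets"]}

```bash
mkdir -p pics
cat > h.py <<'E'
import numpy as np, cv2, pickle
from plant import ctrl, optics
def snap(n):
    s=ctrl.sense(); d=optics.snapshot(n); d['s']=s
    if n=='wrist':
        T=np.eye(4);T[:3,:3]=np.array(s['orientation']).reshape(3,3);T[:3,3]=s['tcp_pos']
        d['wfc']=T@np.array(d['T_tool_cam'])
    else: d['wfc']=np.linalg.inv(np.array(d['camera_from_world']))
    return d
def ray(d,u,v):
    f=192/np.tan(np.radians(d['vfov']/2)); x=(u-d['cx'])/f;y=(v-d['cy'])/f
    K=np.array([d['k1'],0,0,0],float)
    p=cv2.undistortPoints(np.array([[[x,y]]],float),np.eye(3),K)[0,0]
    W=d['wfc']; return W[:3,3],W[:3,:3]@np.array([p[0],p[1],1])
def plane(d,u,v,z):
    o,r=ray(d,u,v); return o+r*(z-o[2])/r[2]
def proj(d,P):
    c=np.linalg.inv(d['wfc'])@np.append(P,1); x,y=c[:2]/c[2]; k=1+d['k1']*(x*x+y*y)
    f=192/np.tan(np.radians(d['vfov']/2)); return f*x*k+d['cx'],f*y*k+d['cy']
def tri(a,b):
    # list of (o,r)
    A=np.zeros((3,3));B=np.zeros(3)
    for o,r in (a,b):
        r=r/np.linalg.norm(r);M=np.eye(3)-np.outer(r,r);A+=M;B+=M@o
    P=np.linalg.solve(A,B); return P,[float(np.linalg.norm(np.cross(P-o,r/np.linalg.norm(r)))) for o,r in (a,b)]
E
cat > t.py <<'E'
from h import *
D={n:snap(n) for n in('side','top','wrist')}
pickle.dump(D,open('d0.pkl','wb'))
for n in D:
    d=D[n];cv2.imwrite(f'pics/{n}0.png',cv2.resize(d['frame'],(768,576),interpolation=cv2.INTER_CUBIC))
    print(n,d['vfov'],d['cx'],d['cy'],d['k1'],d['wfc'].round(3).tolist())
s=ctrl.sense();print({k:np.round(v,3).tolist() for k,v in s.items()})
E
python3 t.py
```

```text
side 56.3430799386029 248.8382680250088 186.86075032406913 -0.015054597432258182 [[-0.995, -0.078, 0.07, 0.496], [-0.104, 0.686, -0.72, 0.543], [0.009, -0.723, -0.691, 0.586], [0.0, 0.0, 0.0, 1.0]]
top 49.56899704522814 248.46882544639578 189.19705754339262 0.02787185920918743 [[0.029, -0.991, 0.132, 0.447], [-0.999, -0.03, -0.01, 0.051], [0.014, -0.132, -0.991, 0.955], [0.0, 0.0, 0.0, 1.0]]
wrist 62.45177558735744 255.42327223287515 189.20414556221738 -0.06323632633169059 [[0.27, 0.926, 0.265, 0.082], [0.963, -0.259, -0.076, 0.549], [-0.002, 0.276, -0.961, 0.373], [0.0, 0.0, 0.0, 1.0]]
{'time_s': 0.15, 'joint_positions': [-76.703, 17.851, 0.802, 86.671, -0.249, 75.585, -1.559], 'joint_velocities': [0.027, -0.086, -0.001, -0.312, 0.075, -0.028, 0.094], 'joint_efforts': [0.001, -38.027, 0.147, -23.085, 0.012, 0.01, 0.0], 'tcp_pos': [0.149, 0.529, 0.244], 'orientation': [[-0.963, 0.27, -0.0], [0.27, 0.963, -0.002], [-0.0, -0.002, -1.0]], 'ft_force': [-0.634, -0.706, 1.009], 'moment': [-0.041, 0.014, -0.006], 'grasp_force': 0.0, 'width': 0.085}
```

View pics/side0.png

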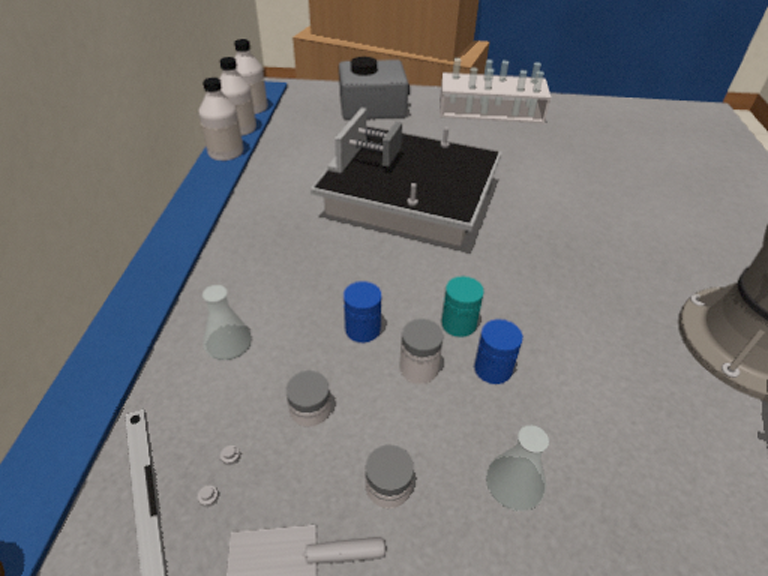

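View pics/top0.png

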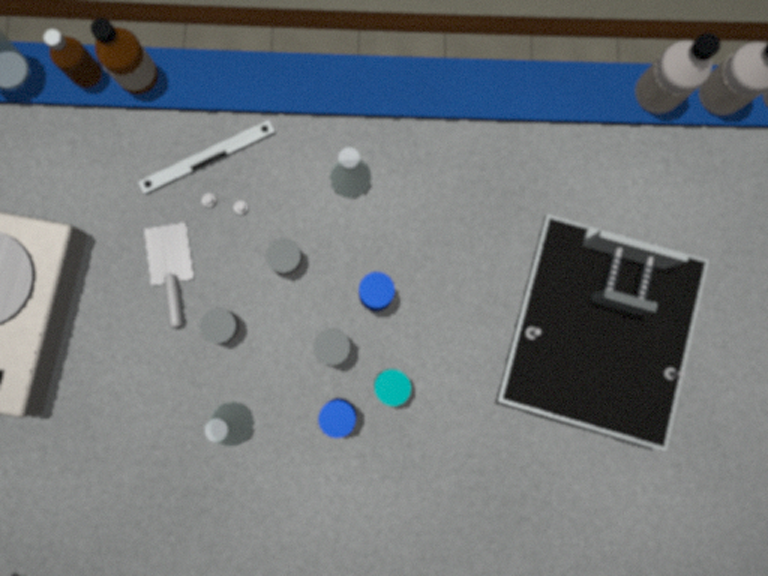

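Side view: the tall jar's lid is at about (421,335) in the enlarged picture, with a blue jar at (363,312), a teal one at (462,307) and another blue one at (498,352) around it. The low jars are at (308,397) and (389,475). In the top view the tall jar is at (333,348), the shaker mat spans (500..706, 216..448), and the jaw is at (625,302) facing down the image, so the push runs up the image, roughly along world +x.

```bash
cat > m.py <<'E'
from h import *
D=pickle.load(open('d0.pkl','rb'))
def blob(m,minA=60):
    m=cv2.morphologyEx(m.astype(np.uint8)*255,cv2.MORPH_OPEN,np.ones((3,3)))
    c,_=cv2.findContours(m,cv2.RETR_EXTERNAL,cv2.CHAIN_APPROX_NONE); return [x for x in c if cv2.contourArea(x)>minA]
for n in('top','side'):
    d=D[n];f=d['frame'];hsv=cv2.cvtColor(f,cv2.COLOR_BGR2HSV);H,S,V=cv2.split(hsv)
    print(n,'lid/bench V', [ (int(V[y,x]),int(S[y,x])) for x,y in ([(222,232),(232,250),(190,171),(240,300)] if n=='top' else [(281,224),(260,316),(205,258),(230,300),(281,246)])])
    for c in blob((S>120)&(V>60)):
        (x,y),(w,h),a=cv2.minAreaRect(c)
        if cv2.contourArea(c)<900: print(' col',round(x,1),round(y,1),round(w),round(h),plane(d,x,y,.072).round(3))
    g=cv2.GaussianBlur(V,(5,5),0)
    for c in blob((S<40)&(g<(112 if n=='top' else 105))&(g>60),150):
        if 100<cv2.contourArea(c)<900:
            e=cv2.fitEllipse(c); print(' grey',np.round(e[0],1),np.round(e[1],1),round(e[2]),cv2.contourArea(c),plane(d,*e[0],.072).round(3),plane(d,*e[0],.046).round(3))
    # mat
    cs=blob((V<50),2000); 
    for c in cs:
        q=cv2.boxPoints(cv2.minAreaRect(cv2.convexHull(c))); ap=cv2.approxPolyDP(cv2.convexHull(c),6,True)[:,0]
        print(' mat',cv2.contourArea(c),ap.tolist(),[plane(d,*p,.07).round(3).tolist() for p in ap.astype(float)])
t=D['top']['frame'];s=D['side']['frame']
a=cv2.resize(t[130:310,310:490],(600,600),interpolation=cv2.INTER_CUBIC)
cv2.imwrite('pics/ct.png',a)
b=cv2.resize(s[60:180,190:350],(800,600),interpolation=cv2.INTER_CUBIC)
cv2.imwrite('pics/cs.png',b)
E
python3 m.py
```

```text
top lid/bench V [(134, 2), (141, 2), (135, 8), (146, 2)]
 col 225.0 278.5 25 24 [0.376 0.085 0.072]
 col 261.5 258.0 24 23 [0.421 0.011 0.072]
 col 250.5 193.5 25 23 [0.556 0.037 0.072]
 col 45.0 35.0 16 20 [0.895 0.502 0.072]
 col 78.3 32.9 24 28 [0.904 0.43  0.072]
 grey [157.7 282.3] [20.8 27.9] 171 403.5 [0.365 0.224 0.072] [0.363 0.229 0.046]
 grey [156.2 221.6] [13.2 22. ] 21 161.0 [0.49  0.235 0.072] [0.491 0.24  0.046]
 grey [417.4 166.2] [ 7.  64.6] 105 259.0 [ 0.626 -0.321  0.072] [ 0.632 -0.332  0.046]
 grey [236.  120.2] [19.6 23.2] 55 337.5 [0.716 0.074 0.072] [0.724 0.074 0.046]
 grey [440.8  57.7] [32.7 35.1] 28 682.0 [ 0.874 -0.378  0.072] [ 0.887 -0.391  0.046]
 grey [489.5  53.9] [36.1 49.9] 61 780.0 [ 0.886 -0.487  0.072] [ 0.899 -0.503  0.046]
 grey [350.8  32.3] [13.6 67.8] 90 502.0 [ 0.928 -0.178  0.072] [ 0.942 -0.185  0.046]
 grey [258.9  28.8] [14.8 37. ] 93 259.5 [0.93  0.029 0.072] [0.944 0.028 0.046]
 grey [154.1  25.4] [13.6 34.4] 85 234.5 [0.928 0.264 0.072] [0.943 0.27  0.046]
 grey [113.7  23.7] [12.9 40.1] 98 254.0 [0.929 0.354 0.072] [0.943 0.363 0.0
[... 269 characters left out ...]
.5 [[367, 148], [467, 176], [441, 294], [337, 264]] [[0.664, -0.214, 0.07], [0.609, -0.428, 0.07], [0.358, -0.364, 0.07], [0.413, -0.148, 0.07]]
side lid/bench V [(118, 9), (120, 6), (119, 9), (147, 10), (142, 23)]
 col 241.5 207.5 39 23 [0.556 0.067 0.072]
 col 307.8 204.1 24 39 [0.426 0.043 0.072]
 col 500.1 69.3 33 16 [-0.206 -0.635  0.072]
 grey [209.9 268.4] [12.5 28.9] 89 157.5 [0.592 0.211 0.072] [0.597 0.195 0.046]
 grey [317.4 172.7] [48.3 54.7] 63 576.5 [ 0.404 -0.054  0.072] [ 0.4   -0.084  0.046]
 mat 3787.5 [[330, 101], [312, 147], [212, 124], [241, 98], [267, 90]] [[0.358, -0.366, 0.07], [0.413, -0.147, 0.07], [0.665, -0.215, 0.07], [0.608, -0.353, 0.07], [0.538, -0.407, 0.07]]
```

View pics/ct.png

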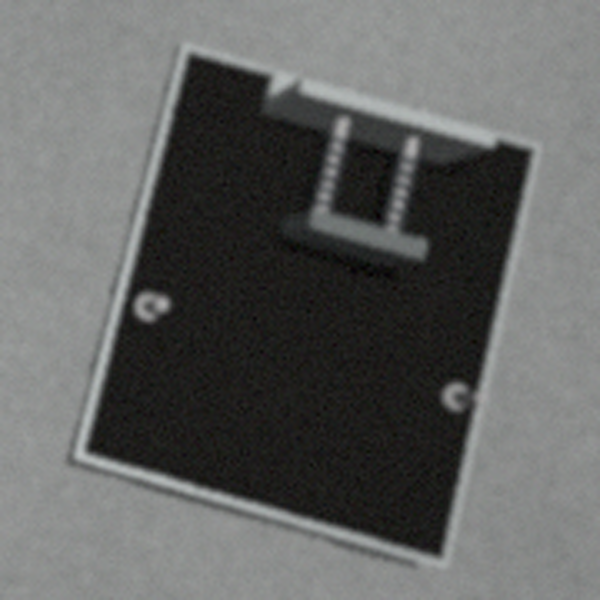

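View pics/cs.png

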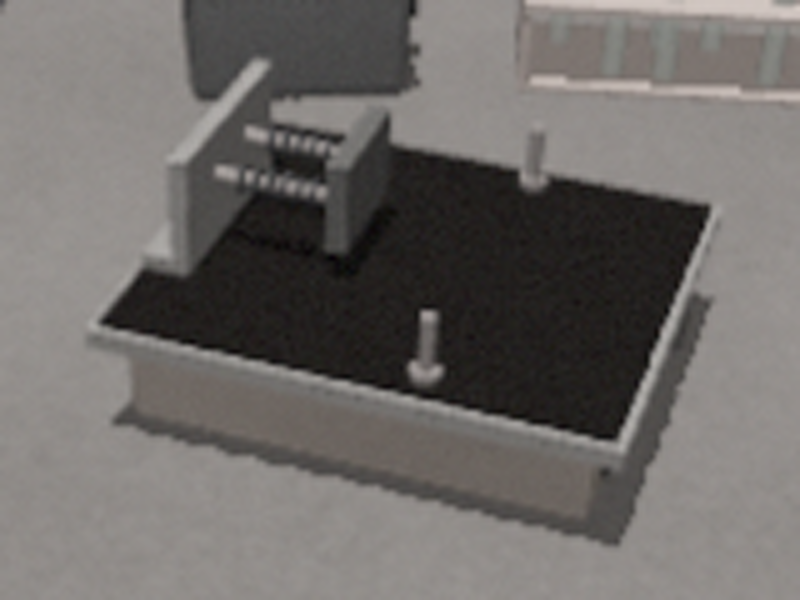

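Both views agree on the mat corners at z = 0.07 to about 2 mm, and the yaw comes out near -14.4°. The crops show the jaw's top front edge from about (312,228) to (425,258) in the top crop. Next I measure the jars and the jaw.

```bash
cat > m2.py <<'E'
from h import *
D=pickle.load(open('d0.pkl','rb'))
T,S_=D['top'],D['side']
g=cv2.cvtColor(T['frame'],cv2.COLOR_BGR2GRAY)
up=cv2.resize(cv2.GaussianBlur(g,(3,3),0),None,fx=4,fy=4,interpolation=cv2.INTER_CUBIC)
tops=[]
for (u,v) in ((222,232),(190,171),(146,217)):
    x0,y0=(u-25)*4,(v-25)*4; r=cv2.HoughCircles(up[y0:y0+200,x0:x0+200],cv2.HOUGH_GRADIENT,1,20,param1=40,param2=8,minRadius=40,maxRadius=60)
    c=r[0,0]; p=((x0+c[0]+.5)/4-.5,(y0+c[1]+.5)/4-.5); tops.append(p); print('top',np.round(p,1),c[2]/4,plane(T,*p,.072).round(4),plane(T,*p,.046).round(4))
f=S_['frame'];V=cv2.GaussianBlur(f,(3,3),0).max(2);Sa=cv2.cvtColor(f,cv2.COLOR_BGR2HSV)[...,1]
m=((V<132)&(Sa<60)).astype(np.uint8)
m=cv2.morphologyEx(m,cv2.MORPH_OPEN,np.ones((3,3)))
for i,(u,v) in enumerate(((281,222),(205,257),(260,312))):
    n,l,st,ce=cv2.connectedComponentsWithStats(m); k=l[v,u]; x,y,w,h,a=st[k]
    w_=l==k; cx=x+(w-1)/2; sy=y+ w*0  # lid: ellipse top row=y, lid bottom
    print('side',st[k])
    # rays at the lid's far top edge (cx,y): far rim point; check height using top-view axis
    for H in (.072,.046):
        P=plane(T,*tops[i],H); e=[P+[.026*np.cos(t),.026*np.sin(t),0] for t in np.linspace(0,6.28,40)]
        q=np.array([proj(S_,x) for x in e]); print('  H',H,'pred rim top row',q[:,1].min().round(1),'bottom',q[:,1].max().round(1),'cols',q[:,0].min().round(1),q[:,0].max().round(1))
    # triangulate with lid ellipse centre: rim width w => ellipse minor from view elevation
    P=plane(T,*tops[i],.06); o=S_['wfc'][:3,3]; r=(P-o)/np.linalg.norm(P-o); vy=y+ w*abs(r[2])/2
    print('  tri',*[np.round(z,4) for z in tri(ray(T,*tops[i]),ray(S_,cx,vy))])
# jaw: top front edge
A=[plane(T,310+.3*u-.35,130+.3*v-.35,.136) for u,v in((312,228),(425,260))]
B=[plane(S_,190+.2*u-.4,60+.2*v-.4,.136) for u,v in((347,165),(388,112))]
c=np.array([.511,-.2885]);yaw=np.radians(-14.4);R=np.array([[np.cos(yaw),-np.sin(yaw)],[np.sin(yaw),np.cos(yaw)]])
for p in A+B: print('jaw edge',p.round(4),'shaker',(R.T@(p[:2]-c)).round(4))
for u,v in((150,306),(457,397)): p=plane(T,310+.3*u,130+.3*v,.07);print('stud base',(R.T@(p[:2]-c)).round(4))
E
python3 m2.py
```

```text
top [227.2 235.2] 11.7 [0.4658 0.0839 0.072 ] [0.4664 0.0849 0.046 ]
top [193.8 175.8] 11.225 [0.5906 0.1602 0.072 ] [0.5948 0.1635 0.046 ]
top [153.2 220.5] 10.675 [0.4923 0.241  0.072 ] [0.4936 0.2466 0.046 ]
side [266 213  31  40 832]
  H 0.072 pred rim top row 207.8 bottom 228.3 cols 273.6 300.9
  H 0.046 pred rim top row 216.9 bottom 237.4 cols 272.6 299.2
  tri [0.4712 0.0844 0.0505] [0.005 0.005]
side [191 247  34  35 843]
  H 0.072 pred rim top row 232.5 bottom 256.1 cols 201.1 230.4
  H 0.046 pred rim top row 242.5 bottom 266.0 cols 199.7 228.2
  tri [0.6029 0.1662 0.0263] [0.0048 0.0048]
side [ 243  297   35   39 1049]
  H 0.072 pred rim top row 275.7 bottom 304.9 cols 251.7 284.2
  H 0.046 pred rim top row 287.0 bottom 316.1 cols 250.3 282.0
  tri [0.4988 0.2526 0.0174] [0.0037 0.0037]
jaw edge [ 0.5483 -0.2648  0.136 ] shaker [0.0302 0.0322]
jaw edge [ 0.5312 -0.3312  0.136 ] shaker [ 0.0302 -0.0363]
jaw edge [ 0.5515 -0.2699  0.136 ] shaker [0.0346 0.0281]
jaw edge [ 0.5348 -0.3281  0.136 ] shaker [ 0.0329 -0.0324]
stud base [-0.0337  0.0965]
stud base [-0.0354 -0.1034]
```

servo_tool(targets=[[[-25,-20,0,0,0,0,-1],[-40,-30,0,0,0,0,-1],[-43,-33,0,0,0,0,-1],[-43,-33,0,0,0,0,-1],[-43,-33,0,0,0,0,-1],[-43,-33,0,0,0,0,-1],[-43,-33,0,0,0,0,-1],[-43,-33,0,0,0,0,-1],[-43,-33,0,0,0,0,-1],[-40,-25,0,0,0,0,-1],[-25,-15,0,0,0,0,-1]]], force=60)

```text
time_s: 1.52
tcp_pos: [0.478, 0.1012, 0.2452]
orientation: [[-0.962, 0.274, 0.0], [0.274, 0.962, -0.001], [-0.0, -0.001, -1.0]]
ft_force: [-0.3, 1.5, 0.0]
width: 0.0855
grasp_force: 0.0
```

servo_tool(targets=[[[0,0,10,0,0,-0.18,-1],[0,0,10,0,0,-0.18,-1],[0,0,10,0,0,-0.18,-1],[0,0,0,0,0,0,-1],[0,0,0,0,0,0,-1]]])

```text
time_s: 2.15
tcp_pos: [0.477, 0.104, 0.2155]
orientation: [[-0.965, -0.261, 0.0], [-0.261, 0.965, 0.0], [-0.0, -0.0, -1.0]]
ft_force: [-0.2, 1.1, -0.2]
width: 0.0854
grasp_force: 0.0
```

```bash
cat > t.py <<'E'
from h import *
d=snap('wrist');pickle.dump(d,open('w1.pkl','wb'));cv2.imwrite('pics/w1.png',cv2.resize(d['frame'],(768,576),interpolation=cv2.INTER_CUBIC))
for P in ((.475,.095,.072),(.475,.095,0)): print(np.round(proj(d,P),1))
print(d['s']['tcp_pos'],np.round(d['s']['joint_positions'],1),np.round(d['s']['ft_force'],1),np.round(d['s']['orientation'],3).tolist())
E
python3 t.py
```

```text
[245.1 174.7]
[247.1 159.5]
[0.47698208 0.10395552 0.2155316 ] [-32.8  12.   22.   99.5  -4.8  69.5  95.5] [-0.2  1.1 -0.2] [[-0.965, -0.261, 0.0], [-0.261, 0.965, 0.0], [-0.0, -0.0, -1.0]]
```

View pics/w1.png

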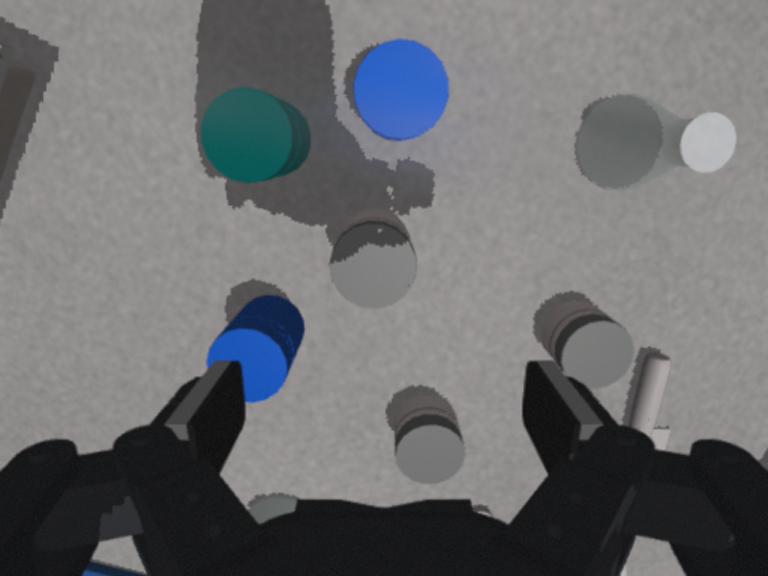

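The wrist view shows the tall jar's grey lid as a circle centred at about (373.5,264.5) enlarged, 86 px across. That size fits a lid height of 72 mm. The decoys are clear of both finger places.

```bash
cat > t.py <<'E'
from h import *
d=pickle.load(open('w1.pkl','rb'));D=pickle.load(open('d0.pkl','rb'))
q=((373.5+.5)/1.5-.5,(264.5+.5)/1.5-.5)
print('plane',plane(d,*q,.072).round(4))
qt=((333.+.5)/1.5-.5,(347.5+.5)/1.5-.5); print('top',plane(D['top'],*qt,.072).round(4))
qs=((421.5+.5)/1.5-.5,(335.+.5)/1.5-.5); print('side',plane(D['side'],*qs,.072).round(4))
print('tri w-s',tri(ray(d,*q),ray(D['side'],*qs)))
T=np.array(d['s']['orientation']).reshape(3,3);p=plane(d,*q,.072);print('tool shift mm',(T.T@(p-d['s']['tcp_pos'])*1000).round(1))
E
python3 t.py
```

```text
plane [0.4754 0.0985 0.072 ]
top [0.4733 0.0956 0.072 ]
side [0.4775 0.0988 0.072 ]
tri w-s (array([0.47657538, 0.09833192, 0.07099326]), [0.000907314499378157, 0.0009073144993781275])
tool shift mm [  2.9  -4.8 143.5]
```

servo_tool(targets=[[[3,-5,20,0,0,0,-1],[0,0,35,0,0,0,-1],[0,0,35,0,0,0,-1],[0,0,35,0,0,0,-1],[0,0,30,0,0,0,-1],[0,0,18,0,0,0,-1],[0,0,7,0,0,0,-1],[0,0,0,0,0,0,-1],[0,0,0,0,0,0,1],[0,0,0,0,0,0,1],[0,0,0,0,0,0,1],[0,0,0,0,0,0,1]]], force=60)

```text
time_s: 3.7
tcp_pos: [0.4765, 0.0985, 0.0365]
orientation: [[-0.965, -0.263, 0.003], [-0.263, 0.965, 0.001], [-0.003, 0.0, -1.0]]
ft_force: [0.5, -0.0, 6.3]
width: 0.0509
grasp_force: 62.3
```

servo_tool(targets=[[[0,0,0,0,0,0,1],[0,0,0,0,0,0,1],[0,0,0,0,0,0,1]]])

```text
time_s: 4.08
tcp_pos: [0.4765, 0.0985, 0.0365]
orientation: [[-0.965, -0.263, 0.003], [-0.263, 0.965, 0.001], [-0.003, 0.0, -1.0]]
ft_force: [0.0, -0.2, 6.2]
width: 0.0512
grasp_force: 62.3
```

servo_tool(targets=[[[0,0,-10,0,0,0,1],[0,0,-25,0,0,0,1],[0,0,-35,0,0,0,1],[0,0,-40,0,0,0,1],[0,0,-40,0,0,0,1],[0,0,-40,0,0,0,1],[0,0,-25,0,0,0,1],[0,0,-10,0,0,0,1],[0,0,0,0.08,0,0,1],[0,0,0,0.14,0,0,1],[0,0,0,0.14,0,0,1],[0,0,0,0,0,0,1]]])

```text
time_s: 5.58
tcp_pos: [0.4733, 0.1019, 0.258]
orientation: [[-0.963, -0.255, 0.09], [-0.271, 0.901, -0.339], [0.005, -0.351, -0.936]]
ft_force: [0.9, -0.8, -1.1]
width: 0.051
grasp_force: 62.8
```

```bash
python3 -c "
from h import *
s=ctrl.sense();print({k:np.round(v,2).tolist() for k,v in s.items()})"
```

```text
{'time_s': 5.58, 'joint_positions': [-45.21, 11.71, 19.85, 96.67, 16.67, 76.8, 75.67], 'joint_velocities': [2.83, -1.36, 3.94, -0.86, -0.22, 0.16, 1.94], 'joint_efforts': [-0.42, -30.74, 1.9, -22.99, 2.03, 0.5, -0.26], 'tcp_pos': [0.47, 0.1, 0.26], 'orientation': [[-0.96, -0.26, 0.09], [-0.27, 0.9, -0.34], [0.01, -0.35, -0.94]], 'ft_force': [0.89, -0.76, -1.08], 'moment': [0.47, 0.08, 0.01], 'grasp_force': 62.84, 'width': 0.05}
```

servo_tool(targets=[[[0,0,0,0.14,0,0,1],[0,0,0,0.15,0,0,1],[0,0,0,0.13,0,0,1],[0,0,0,0,0,0,1],[0,0,0,0,0,0,1]]])

```text
time_s: 6.2
tcp_pos: [0.4757, 0.0964, 0.2608]
orientation: [[-0.966, -0.184, 0.182], [-0.259, 0.688, -0.678], [-0.0, -0.702, -0.712]]
ft_force: [0.9, -0.1, -0.9]
width: 0.0506
grasp_force: 63.1
```

```bash
cat > t.py <<'E'
from h import *
for n in('side','top'):
    d=snap(n);print({k:np.round(v,2).tolist() for k,v in d['s'].items() if k in('joint_positions','ft_force','width')})
    f=d['frame']; P=np.array(d['s']['tcp_pos']);u,v=map(int,proj(d,P)); x0=max(0,min(512-200,u-100));y0=max(0,min(384-150,v-75))
    cv2.imwrite(f'pics/tilt_{n}.png',cv2.resize(f[y0:y0+150,x0:x0+200],(400,300),interpolation=cv2.INTER_CUBIC))
a=[cv2.imread(f'pics/tilt_{n}.png') for n in('side','top')];cv2.imwrite('pics/tilt.png',np.hstack(a))
E
python3 t.py
```

```text
{'joint_positions': [-55.79, 19.64, 19.12, 97.82, 34.66, 83.96, 58.16], 'ft_force': [0.89, -0.06, -0.85], 'width': 0.05}
{'joint_positions': [-55.77, 19.6, 19.13, 97.81, 34.68, 83.97, 58.14], 'ft_force': [0.05, -0.62, -0.33], 'width': 0.05}
```

View pics/tilt.png

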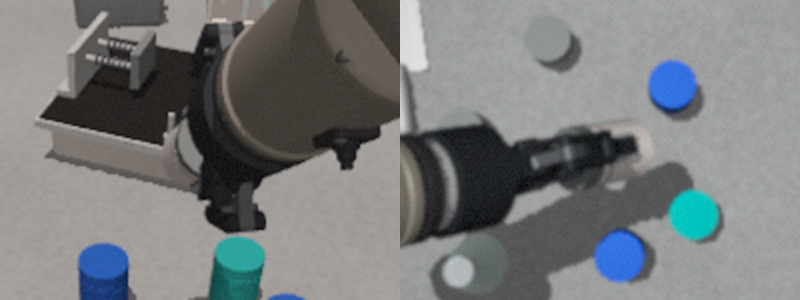

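Tilt is 44.6°. The top view shows the jar held between the fingers at about (610,155), clear of the bench. I hold it there for 1.5 s, then bring it upright.

servo_tool(targets=[[[0,0,0,0,0,0,1],[0,0,0,0,0,0,1],[0,0,0,0,0,0,1],[0,0,0,0,0,0,1],[0,0,0,0,0,0,1],[0,0,0,0,0,0,1],[0,0,0,0,0,0,1],[0,0,0,0,0,0,1],[0,0,0,0,0,0,1],[0,0,0,0,0,0,1],[0,0,0,0,0,0,1],[0,0,0,0,0,0,1]]])

```text
time_s: 7.8
tcp_pos: [0.4753, 0.0984, 0.2603]
orientation: [[-0.965, -0.187, 0.185], [-0.263, 0.686, -0.678], [-0.0, -0.703, -0.711]]
ft_force: [-0.3, 0.3, -0.1]
width: 0.0509
grasp_force: 63.1
```

servo_tool(targets=[[[0,0,0,-0.08,0,0,1],[0,0,0,-0.14,0,0,1],[0,0,0,-0.15,0,0,1],[0,0,0,-0.15,0,0,1],[0,0,0,-0.15,0,0,1],[0,0,0,-0.11,0,0,1],[0,0,0,0,0,0,1],[0,0,0,0,0,0,1]]])

```text
time_s: 8.8
tcp_pos: [0.4747, 0.0993, 0.2599]
orientation: [[-0.964, -0.265, -0.001], [-0.265, 0.964, -0.001], [0.001, -0.001, -1.0]]
ft_force: [0.0, 0.8, -1.3]
width: 0.0507
grasp_force: 63.1
```

servo_tool(targets=[[[5,-18,0,0,0,0,1],[9,-36,0,0,0,0,1],[11,-42,0,0,0,0,1],[11,-42,0,0,0,0,1],[11,-42,0,0,0,0,1],[11,-42,0,0,0,0,1],[11,-42,0,0,0,0,1],[11,-42,0,0,0,0,1],[9,-36,0,0,0,0,1],[5,-20,0,0,0,0,1],[2,-10,0,0,0,0,1],[0,0,0,0,0,0,1]]])

```text
time_s: 10.3
tcp_pos: [0.4811, -0.2846, 0.2598]
orientation: [[-0.964, -0.265, -0.001], [-0.265, 0.964, 0.0], [0.001, 0.001, -1.0]]
ft_force: [0.6, 0.1, -2.5]
width: 0.051
grasp_force: 63.1
```

servo_tool(targets=[[[0,0,0,0,0,0.1,1],[0,0,0,0,0,0.16,1],[0,0,0,0,0,0.16,1],[0,0,0,0,0,0.1,1],[0,0,0,0,0,0,1],[0,0,0,0,0,0,1]]])

```text
time_s: 11.05
tcp_pos: [0.481, -0.2845, 0.2602]
orientation: [[-0.969, 0.248, 0.0], [0.248, 0.969, 0.001], [0.0, 0.001, -1.0]]
ft_force: [0.1, 0.3, -1.5]
width: 0.051
grasp_force: 63.1
```

```bash
cat > t.py <<'E'
from h import *
d=snap('side');f=d['frame'];s=d['s'];print({k:np.round(v,4).tolist() for k,v in s.items()})
a=cv2.resize(f[0:200,180:380],(500,500),interpolation=cv2.INTER_CUBIC)
e=snap('wrist');pickle.dump(e,open('w2.pkl','wb'));b=cv2.resize(e['frame'],(300,225))
o=np.zeros((500,800,3),np.uint8);o[:,:500]=a;o[:225,500:]=b;cv2.imwrite('pics/p.png',o)
c=np.array([.5104,-.2909]);yaw=np.radians(-14.4);R=np.array([[np.cos(yaw),-np.sin(yaw)],[np.sin(yaw),np.cos(yaw)]])
p=np.array(s['tcp_pos']);print('tcp in shaker(jaw-centred) mm',(R.T@(p[:2]-c)*1000).round(1))
E
python3 t.py
```

```text
{'time_s': 11.05, 'joint_positions': [-1.4023, 21.7029, 42.2819, 84.7969, -14.7089, 79.1806, 117.2796], 'joint_velocities': [0.5373, 0.0067, 0.1933, -0.1329, -0.0809, -0.0676, -0.1398], 'joint_efforts': [-0.1311, -35.661, 6.0609, -23.1884, 0.0019, 0.0096, 0.0004], 'tcp_pos': [0.481, -0.2845, 0.2602], 'orientation': [[-0.9688, 0.2477, 0.0], [0.2477, 0.9688, 0.0008], [0.0002, 0.0008, -1.0]], 'ft_force': [0.0533, 0.346, -1.5254], 'moment': [0.0218, -0.007, 0.0024], 'grasp_force': 63.1001, 'width': 0.051}
tcp in shaker(jaw-centred) mm [-30.   -1.1]
```

View pics/p.png

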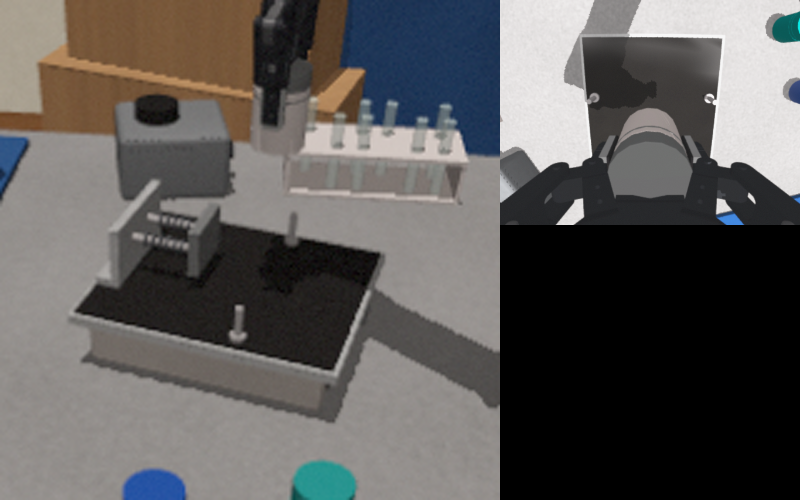

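The jar is upright over the mat, and the shaker is undisturbed. The wrist view shows the two studs at about (593,99) and (710,99), and the rear mat corners. I use these to refine the jaw centreline.

```bash
cat > t.py <<'E'
from h import *
e=pickle.load(open('w2.pkl','rb'));g=e['frame'].max(2)
c=np.array([.5104,-.2909]);yaw=np.radians(-14.4);R=np.array([[np.cos(yaw),-np.sin(yaw)],[np.sin(yaw),np.cos(yaw)]])
sh=lambda p:(R.T@(p[:2]-c)*1000).round(1)
for x0 in (152,350):
    w=g[155:182,x0:x0+20]; ys,xs=np.nonzero(w>w.mean()+25); 
    for u,v in ((xs.mean()+x0,ys.mean()+155),):
        print('stud',round(u,1),round(v,1),len(xs),sh(plane(e,u,v,.075)),sh(plane(e,u,v,.105)))
# mat edges along rows
for v in (70,90,110,130):
    row=g[v].astype(int); dk=np.nonzero(row[120:400]<95)[0]+120; u0,u1=dk.min(),dk.max()
    a,b=plane(e,u0,v,.07),plane(e,u1,v,.07); print(v,u0,u1,sh(a),sh(b),'mid',(sh(a)+sh(b))/2)
D=pickle.load(open('d0.pkl','rb'))
T=D['top'];gt=T['frame'].max(2);m=(gt<60).astype(np.uint8);cs=max(cv2.findContours(m,0,1)[0],key=cv2.contourArea)[:,0].astype(float)
P=np.array([sh(plane(T,u,v,.07)) for u,v in cs]);
for lo,hi in((-100,-60),(-20,60)):
    k=(P[:,0]>lo)&(P[:,0]<hi); a=P[k&(P[:,1]>80)][:,1];b=P[k&(P[:,1]<-80)][:,1];print('top mat mids',lo,np.median(a),np.median(b),(np.median(a)+np.median(b))/2)
E
python3 t.py
```

```text
stud 159.8 166.8 195 [-33.4 -97.4] [-39.7 -88.1]
stud 359.8 169.5 183 [-30.7 106.5] [-37.3  96.3]
70 141 331 [-127.4 -110.1] [-127.    72.2] mid [-127.2   -18.95]
90 142 337 [-108.8 -110.6] [-108.5   79.1] mid [-108.65  -15.75]
110 144 350 [ -89.7 -110.3] [-89.6  93.3] mid [-89.65  -8.5 ]
130 145 359 [ -70.1 -111. ] [-70.1 103.9] mid [-70.1   -3.55]
top mat mids -100 114.1 -108.9 2.5999999999999943
top mat mids -20 113.8 -109.4 2.1999999999999957
```

servo_tool(targets=[[[0,3,15,0,0,0,1],[0,0,30,0,0,0,1],[0,0,35,0,0,0,1],[0,0,30,0,0,0,1],[0,0,20,0,0,0,1],[0,0,10,0,0,0,1],[0,0,6,0,0,0,1],[0,0,3,0,0,0,1],[0,0,0,0,0,0,1],[0,0,0,0,0,0,1]]])

```text
time_s: 12.4
tcp_pos: [0.4817, -0.2832, 0.1119]
orientation: [[-0.968, 0.251, 0.001], [0.251, 0.968, -0.001], [-0.001, -0.0, -1.0]]
ft_force: [0.3, 0.6, -1.1]
width: 0.051
grasp_force: 63.1
```

servo_tool(targets=[[[0,0,2,0,0,0,1],[0,0,1,0,0,0,1],[0,0,1,0,0,0,1],[0,0,0,0,0,0,1],[0,0,0,0,0,0,1]]])

```text
time_s: 13.02
tcp_pos: [0.4813, -0.2829, 0.1073]
orientation: [[-0.968, 0.251, 0.0], [0.251, 0.968, -0.0], [-0.0, -0.0, -1.0]]
ft_force: [-0.1, -0.3, -2.1]
width: 0.0508
grasp_force: 63.1
```

servo_tool(targets=[[[0,0,0.5,0,0,0,1],[0,0,0,0,0,0,1],[0,0,0,0,0,0,1]]])

```text
time_s: 13.4
tcp_pos: [0.4813, -0.2828, 0.1068]
orientation: [[-0.968, 0.251, -0.0], [0.251, 0.968, 0.0], [0.0, 0.0, -1.0]]
ft_force: [0.7, -0.4, -1.3]
width: 0.051
grasp_force: 63.1
```

servo_tool(targets=[[[0,0,0.5,0,0,0,1],[0,0,0,0,0,0,1],[0,0,0,0,0,0,1]]])

```text
time_s: 13.78
tcp_pos: [0.4814, -0.2829, 0.1066]
orientation: [[-0.968, 0.251, 0.0], [0.251, 0.968, 0.0], [-0.0, 0.0, -1.0]]
ft_force: [-1.9, 0.4, 1.9]
width: 0.051
grasp_force: 63.3
```

servo_tool(targets=[[[0,0,0.5,0,0,0,1],[0,0,0,0,0,0,1],[0,0,0,0,0,0,1]]])

```text
time_s: 14.15
tcp_pos: [0.4814, -0.2829, 0.1066]
orientation: [[-0.968, 0.251, 0.0], [0.251, 0.968, 0.0], [-0.0, 0.0, -1.0]]
ft_force: [-2.5, 1.7, 6.1]
width: 0.051
grasp_force: 63.7
```

servo_tool(targets=[[[0,0,-0.7,0,0,0,1],[-3,0,0,0,0,0,1],[-6,0,0,0,0,0,1],[-6,0,0,0,0,0,1],[-6,0,0,0,0,0,1],[-5,0,0,0,0,0,1],[-3,0,0,0,0,0,1],[0,0,0,0,0,0,1],[0,0,0,0,0,0,1]]])

```text
time_s: 15.28
tcp_pos: [0.5085, -0.2908, 0.1066]
orientation: [[-0.968, 0.252, -0.001], [0.252, 0.968, -0.0], [0.001, -0.001, -1.0]]
ft_force: [-4.4, 0.2, 5.3]
width: 0.051
grasp_force: 63.8
```

servo_tool(targets=[[[-2,0,0,0,0,0,1],[-2,0,0,0,0,0,1],[0,0,0,0,0,0,1]]])

```text
time_s: 15.65
tcp_pos: [0.5127, -0.2915, 0.1066]
orientation: [[-0.968, 0.251, -0.001], [0.251, 0.968, -0.0], [0.001, -0.0, -1.0]]
ft_force: [-4.0, 0.6, 5.1]
width: 0.0508
grasp_force: 63.8
```

servo_tool(targets=[[[-2,0,0,0,0,0,1],[-2,0,0,0,0,0,1],[0,0,0,0,0,0,1]]])

```text
time_s: 16.02
tcp_pos: [0.5163, -0.2923, 0.1066]
orientation: [[-0.968, 0.252, -0.001], [0.252, 0.968, 0.0], [0.002, 0.0, -1.0]]
ft_force: [-3.8, -0.4, 5.3]
width: 0.0509
grasp_force: 63.8
```

```bash
cat > t.py <<'E'
from h import *
a=[]
for n,(y0,y1,x0,x1) in(('side',(70,180,190,340)),('top',(150,260,350,500))):
    d=snap(n);pickle.dump(d,open(f'f_{n}.pkl','wb'));a.append(cv2.resize(d['frame'][y0:y1,x0:x1],(400,293),interpolation=cv2.INTER_CUBIC))
cv2.imwrite('pics/q.png',np.hstack(a));s=d['s']
c=np.array([.5104,-.2909]);yaw=np.radians(-14.4);R=np.array([[np.cos(yaw),-np.sin(yaw)],[np.sin(yaw),np.cos(yaw)]])
print((R.T@(np.array(s['tcp_pos'])[:2]-c)*1000).round(1), s['time_s'])
F=np.mean([snap('wrist')['s']['ft_force'] for _ in range(5)],0);print('F shaker',(R.T@F[:2]).round(2),F[2].round(2),np.round(s['moment'],2))
E
python3 t.py
```

```text
[6.1 0.1] 16.075
F shaker [-4.54 -0.25] 5.43 [ 0.19  0.94 -0.05]
```

View pics/q.png

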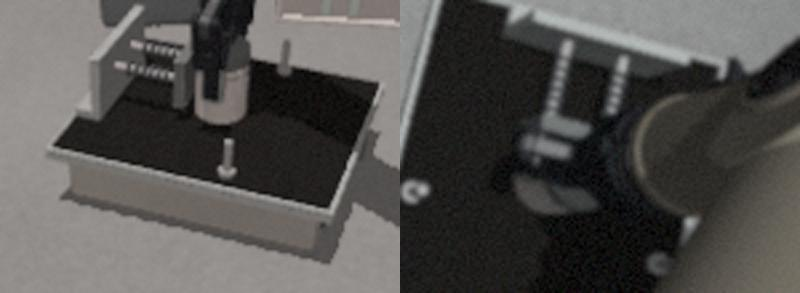

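Side view: the jar stands on the mat just in front of the jaw, and the jaw is not yet moved. Mat drag is about 4 N, so I ease the downward load and continue in small steps.

servo_tool(targets=[[[0,0,-0.5,0,0,0,1],[0,0,0,0,0,0,1],[-1,0,0,0,0,0,1],[0,0,0,0,0,0,1],[0,0,0,0,0,0,1]]])

```text
time_s: 17.0
tcp_pos: [0.5179, -0.2925, 0.1066]
orientation: [[-0.968, 0.251, -0.0], [0.251, 0.968, -0.0], [0.0, -0.0, -1.0]]
ft_force: [-3.0, -1.2, -0.4]
width: 0.0509
grasp_force: 63.6
```

servo_tool(targets=[[[-1,0,0,0,0,0,1],[-1,0,0,0,0,0,1],[0,0,0,0,0,0,1],[0,0,0,0,0,0,1]]])

```text
time_s: 17.5
tcp_pos: [0.5197, -0.2929, 0.1067]
orientation: [[-0.968, 0.251, -0.001], [0.251, 0.968, 0.0], [0.001, -0.0, -1.0]]
ft_force: [-4.7, -1.0, -1.4]
width: 0.0508
grasp_force: 63.4
```

servo_tool(targets=[[[-1,0,0,0,0,0,1],[-1,0,0,0,0,0,1],[0,0,0,0,0,0,1],[0,0,0,0,0,0,1]]])

```text
time_s: 18.0
tcp_pos: [0.5215, -0.2934, 0.1067]
orientation: [[-0.968, 0.251, -0.001], [0.251, 0.968, 0.0], [0.001, 0.0, -1.0]]
ft_force: [-4.9, -0.1, -1.9]
width: 0.0507
grasp_force: 63.4
```

```bash
python3 t.py
```

```text
[11.3  0.4] 18.05
F shaker [-4.38 -1.71] -2.43 [-0.16  0.93 -0.09]
```

servo_tool(targets=[[[-1,0,0,0,0,0,1],[-1,0,0,0,0,0,1],[-1,0,0,0,0,0,1],[-0.5,0,0,0,0,0,1],[0,0,0,0,0,0,1],[0,0,0,0,0,0,1]]])

```text
time_s: 19.1
tcp_pos: [0.5237, -0.294, 0.1067]
orientation: [[-0.968, 0.252, -0.003], [0.252, 0.968, 0.002], [0.003, 0.001, -1.0]]
ft_force: [-6.2, 0.2, 0.5]
width: 0.051
grasp_force: 63.3
```

```bash
python3 t.py
cat > j.py <<'E'
from h import *
# jaw movement from the visible upper-left corner region in the side view: phase/template shift
D=pickle.load(open('d0.pkl','rb'))['side'];d=pickle.load(open('f_side.pkl','rb'))
a,b=[cv2.cvtColor(x['frame'],cv2.COLOR_BGR2GRAY) for x in(D,d)]
c=np.array([.5104,-.2909]);yaw=np.radians(-14.4);R=np.array([[np.cos(yaw),-np.sin(yaw)],[np.sin(yaw),np.cos(yaw)]])
W=lambda x,y,z:np.array([*(c+R@[x,y]),.07+z])
for x in(0,.005,.01,.015): print(x,'face +y upper/lower',*[np.round(proj(D,W(.03+x,.035,z)),1) for z in(.066,.016)],'back',*[np.round(proj(D,W(.042+x,.035,z)),1) for z in(.066,.016)])
o=np.vstack([cv2.resize(x['frame'][80:120,220:285],(780,290*480//290),interpolation=cv2.INTER_CUBIC)[:290] for x in(D,d)])
cv2.imwrite('pics/j.png',o)
for v in range(96,112,3): print(v,a[v,240:275].tolist(),'\n   ',b[v,240:275].tolist())
E
python3 j.py
```

```text
[13.7  0.4] 19.15
F shaker [-6.78 -1.67] 0.14 [ 0.05  1.42 -0.08]
0 face +y upper/lower [260.2  93.8] [259.6 111.1] back [255.6  92.9] [255.2 110.2]
0.005 face +y upper/lower [258.3  93.4] [257.8 110.7] back [253.8  92.5] [253.4 109.8]
0.01 face +y upper/lower [256.4  93. ] [255.9 110.4] back [251.9  92.2] [251.6 109.5]
0.015 face +y upper/lower [254.5  92.7] [254.1 110. ] back [250.   91.8] [249.8 109.1]
96 [96, 74, 132, 111, 75, 123, 106, 109, 128, 105, 85, 90, 84, 64, 42, 64, 75, 73, 74, 62, 48, 49, 51, 47, 48, 46, 50, 40, 29, 31, 35, 34, 33, 37, 35] 
    [99, 73, 135, 115, 83, 127, 109, 111, 129, 107, 89, 102, 93, 78, 77, 76, 62, 48, 49, 52, 70, 87, 79, 46, 18, 20, 19, 18, 17, 58, 71, 70, 80, 81, 88]
99 [37, 19, 25, 26, 29, 36, 39, 44, 52, 49, 70, 75, 59, 104, 113, 87, 73, 74, 75, 56, 47, 49, 49, 49, 48, 50, 41, 35, 37, 31, 31, 28, 31, 32, 27] 
    [40, 23, 24, 22, 30, 33, 38, 45, 54, 50, 75, 81, 78, 74, 75, 77, 59, 46, 47, 52, 80, 113, 111, 71, 22, 23, 20, 14, 19, 70, 87, 90, 100, 100, 100]
102 [28, 26, 29, 25, 27, 28, 33, 25, 24, 27, 29, 27, 25, 24, 18, 65, 77, 73, 76, 58, 50, 
[... 410 characters left out ...]
73, 76, 75, 55, 49, 48, 32, 95, 118, 98, 51, 23, 26, 20, 22, 36, 79, 79, 111, 122, 120, 120]
108 [15, 21, 11, 15, 20, 17, 19, 15, 27, 23, 16, 26, 27, 32, 41, 67, 72, 72, 78, 62, 37, 25, 15, 17, 13, 21, 31, 33, 31, 29, 33, 28, 29, 29, 28] 
    [21, 19, 9, 15, 17, 18, 15, 21, 29, 28, 24, 33, 68, 76, 74, 78, 60, 38, 24, 20, 94, 121, 128, 118, 108, 109, 109, 102, 101, 105, 114, 119, 122, 123, 122]
111 [29, 30, 33, 34, 33, 32, 28, 30, 30, 31, 24, 21, 27, 25, 23, 15, 3, 21, 30, 20, 23, 14, 13, 21, 36, 33, 32, 30, 31, 30, 25, 32, 30, 30, 28] 
    [36, 32, 31, 34, 31, 31, 29, 35, 28, 27, 18, 24, 22, 27, 25, 11, 16, 20, 27, 22, 81, 115, 128, 118, 113, 117, 119, 119, 123, 124, 121, 122, 123, 119, 125]
```

View pics/j.png

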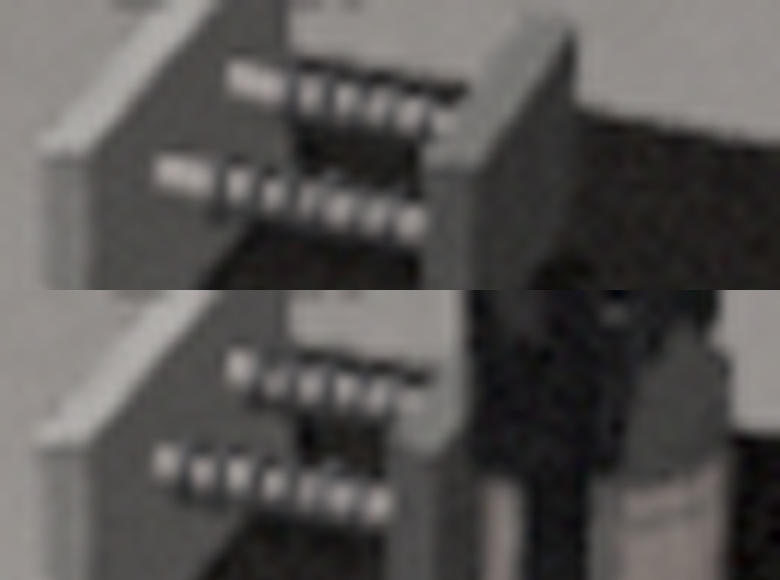

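The jaw edge in the side view moved 3.0 px (from column 259 to 256), which is about 7.9 mm. That agrees with the roughly 6.5 N measured. I need about 2 mm more.

servo_tool(targets=[[[-1,0,0,0,0,0,1],[-1,0,0,0,0,0,1],[-0.8,0,0,0,0,0,1],[0,0,0,0,0,0,1],[0,0,0,0,0,0,1],[0,0,0,0,0,0,1]]])

```text
time_s: 20.2
tcp_pos: [0.5256, -0.2945, 0.1068]
orientation: [[-0.968, 0.252, -0.005], [0.252, 0.968, 0.003], [0.005, 0.001, -1.0]]
ft_force: [-9.7, 0.6, 1.5]
width: 0.0509
grasp_force: 63.3
```

```bash
python3 t.py
cat > k.py <<'E'
from h import *
D=pickle.load(open('d0.pkl','rb'))['side'];d=pickle.load(open('f_side.pkl','rb'))
a,b=[cv2.cvtColor(x['frame'],cv2.COLOR_BGR2GRAY).astype(np.float32) for x in(D,d)]
# sub-pixel: dark-to-mat back edge and side/face edge crossings, rows 101..107
def cross(r,th,lo,hi):
    for u in range(lo,hi):
        if (r[u]-th)*(r[u+1]-th)<=0: return u+(r[u]-th)/(r[u]-r[u+1])
for nm,th,la,lb in(('back',50,(250,257),(246,255)),('front',62,(257,262),(252,258))):
    s=[cross(a[v],th,*la)-cross(b[v],th,*lb) for v in(102,103,104,105,106,107) if cross(a[v],th,*la) and cross(b[v],th,*lb)]
    print(nm,np.round(s,2),'mm',round(np.median(s)/.376,1))
# lateral: is the jar axis at the middle of the jaw? lid/body sides in side view
E
python3 k.py
```

```text
[15.6  0.4] 20.25
F shaker [-9.15 -1.56] 1.48 [ 0.23  1.7  -0.09]
back [4.33 4.33 3.98 4.09 3.9  3.96] mm 10.7
front [3.78 3.64 3.79 4.02 3.84 4.01] mm 10.1
```

servo_tool(targets=[[[0,0,0,0,0,0,1],[0,0,0,0,0,0,1],[0,0,0,0,0,0,1],[0,0,0,0,0,0,1],[0,0,0,0,0,0,1],[0,0,0,0,0,0,1],[0,0,0,0,0,0,1],[0,0,0,0,0,0,1]]])

```text
time_s: 21.55
tcp_pos: [0.5256, -0.2944, 0.1067]
orientation: [[-0.968, 0.252, -0.005], [0.252, 0.968, 0.003], [0.005, 0.001, -1.0]]
ft_force: [-9.2, 0.8, 0.6]
width: 0.0507
grasp_force: 63.3
```

```bash
python3 t.py; python3 k.py; python3 -c "
from plant import ctrl
print(ctrl.job_done())"
```

```text
[15.6  0.4] 21.6
F shaker [-9.36 -1.2 ] 1.47 [ 0.18  1.78 -0.07]
back [4.25 4.28 3.95 4.22 3.91 3.89] mm 10.9
front [3.69 3.71 3.54 3.85 3.94 3.95] mm 10.1
the job is handed in; nothing more can be done
None
```

Job handed in at about 22 s: the tall jar was lifted, tipped to 44.6° for about 1.5 s, and stood upright on the mat. It is held against the jaw, pressed back 10–11 mm by the camera; the wrist reads about 9 N, likely including some mat drag, and the jar is within a few mm of the jaw's middle.

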